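Ease a split gear case apart with a pry wedge

ROBOT

A 6-joint arm with a two-finger parallel gripper is mounted at the origin on the work surface. World frame = base frame: x ahead of the robot, y to its left, z up, the work surface at z = 0. Lengths are in m, angles in rad, forces in N, time in s.
With the tool pointing down it reaches from about 0.275 to 0.825 m from the base axis. Payload 5.2 kg.
Tool frame: the origin (TCP) lies on the centre line of the jaws, within the pads' length; the fingertips stand r.finger_overhang ahead of it and the grasp point (between the pads) lies 2 mm behind it (r.finger_overhang is the distance from the TCP to the fingertips, in m); x points along the fingers, z is the direction in which the jaws open and shut, and the axes are right-handed (so a half turn about x gives the same grasp; the last joint's range is limited). The gripper opens to 93 mm and grips with 3 to 60 N. Pads are 15 mm wide; open, the fingers measure 128 mm over their backs; the gripper's body (75 mm by 188 mm) begins 65 mm behind the grasp point.
Start: joints at [-1.39, 0.259, 1.535, -0, 1.348, -0.203], TCP at [0.206, -0.51, 0.236] pointing down, gripper open.
Joint ranges: [-3.14, 3.14], [-0.91, 2.08], [0.19, 2.58], [-1.22, 4.36], [0.22, 2.71], [-3.12, 3.12]. Speed limits (rad/s): [2.57, 2.57, 3.14, 3.14, 3.14, 3.14].

INTERFACE

Orientations are given as a rotation vector (axis times angle).
In Python, from plant import r, readout, viewer, hand_in, nets gives the robot as it stands. The module is installed in compiled form; this text tells all that it offers. Calls block until the motion is done:
- r.move_pose(position, orientation): joint-space move of the TCP to a pose.
- r.move_straight(position, attitude=None, velocity=0.15): straight line of the TCP; attitude=None keeps the orientation; velocity is the mean speed in m/s.
- r.set_joints(angles): joint-space move.
- r.command_gripper(opening, effort=None): finger opening in m; effort is the grip in N (None keeps the last); returns when the fingers have stopped.
- r.pause(seconds).
- r.solve_ik(position, orientation): joint angles nearest the present ones, or None.
- readout.state(): the state.
- viewer.get_image(name): name is "scene" or "side" or "wrist"; returns the picture (420x560x3 uint8, red, green, blue); there is no depth.
- viewer.camera_params(name): a dict with "fx", "fy", "cx", "cy" (pixels), "view" (4x4, takes a point from world to camera coordinates). Camera axes: x right, y up, looking along -z (the intrinsics and any distortion apply to the point x, -y, -z); pixel columns grow to the right and rows downward; lengths in m; the calibration is good to about 2 mm. A picture is of the moment at which its call begins: read the wrist's pose just before it. camera_params takes no time and is no camera call; for the wrist camera it gives the pose at the moment of the call.
A pose or a line that the arm cannot do raises r.MotionError and nothing moves.
- hand_in(): hands the job in, once; it reports no verdict.
Trained networks look in the newest picture that a camera, given by its name, has taken for a name from the list of things; names that differ only in an ending like _2 or _b are one class to them, and where a whole thing is asked for, a point or a joint stands for the part that bears it (a point fixed in the world has none). Each returns a list of dicts, best first, with "conf" (0 to 1); they miss things now and then, are a little off and sometimes report something else, mostly with a low value. They report only what shows in the picture. A call takes as long as a camera call.
- nets.spot_in(camera, query): "bbox" ([left, top, right, bottom] in pixels, round what is visible of it).
- nets.cut_out(camera, query): "mask" (420x560 bool, what is visible of it) and "bbox" ([left, top, right, bottom] in pixels, round what is visible of it).
- nets.mark_of(camera, query): "location" ([column, row] in pixels: a listed point, or the origin of a listed thing).
The state is a dict: "time_s": time; "joint_positions": joint angles; "dq": joint speeds; "tau": joint torques, N m; "tool_pos": TCP position; "eef_rot": TCP orientation; "ft_force": force on the tool from outside, world axes, zero at the start; "moment": the same for the moment, N m; "grip_width": finger opening in m.
Only numpy, scipy, OpenCV 4.12 (cv2) and the standard library are available. Lean on these libraries where they do the work, as an engineer would, in place of code of your own. Each camera call takes 0.05 s, during which the arm holds its last target.

TASK

Take the orange pry wedge from the red tool block and ease the tight gear case open with it: press the wedge straight down into the pry slot at one end of the seam until its guard is nearly on the case, draw it out, then do the same at the other end, so that the blue half stands off evenly by 10 mm or a little more. Pry only with the wedge, never with the gripper, and do not force an end much wider than the pressed-in wedge opens it. Then hang the wedge upright back in the same place in the block and let go.

Things in the scene. Friction and masses are not known exactly. Their poses are not given: they have to be found in the camera images.
- wedge_grip (a point): Middle of the upright handle (26 x 30 x 60 mm, x y z) of the orange wedge, 0.11-0.22 kg, hanging in a red block (fixed, 80 high) between other tools 90 mm apart along x. Guard below: 40 x 76 x 8, underside 38 mm below this point, its y ends resting on the block over a 50 x 52 mm opening. Blade: 34 wide (y), 60 long, tapering both sides in x from 34 mm thick to 4 at the tip, 98 below this point.
- case: Bare-metal half of the case, 200 (y) x 80 x 75 mm, on -x of the upright seam. Origin: mid seam, underside; y along the seam, z up, flat top at z = 75. Pry slots, open through to below: 16 mm wide (x -8 to 8) plus 8 mm chamfers at the top, |y| 46 to 100; push at x 0, y +75 and -75, blade width along y. It floats 20 mm either way along x (1.2 N), centring on the wedge: read it again.
- cover: Blue half, on +x of the seam, same size. Origin: its seam face at the left end (case y = +100), underside; its x in the case frame is the left opening (0 to 1.2 mm at first). A push in a slot opens that end alone (the other by 2 mm at most) and it stays. Yields to about 5 N sideways, about 10 N down on the wedge. Guard down on the case: 12 to 15 mm open; 0.6 mm less per mm the guard is higher.
- cover_right (a point): The same point at the right end of the blue half's seam face (case y = -100 mm, underside); its x in the case frame is the opening of the right end (0 to 1.2 mm at first).

How it is judged:
On the way, in this order (a step that is already met when the one before it is completed fails the run):
1. the wedge has opened one end of the seam by more than 5 mm, the other end still closer (((x of cover in the frame of case above 0.005 m and x of cover_right in the frame of case below 0.005 m and contact force between wedge and cover above 0.5 N) or (x of cover_right in the frame of case above 0.005 m and x of cover in the frame of case below 0.005 m and contact force between wedge and cover above 0.5 N))), for 0.05 s.
2. the wedge has opened the other end by more than 5 mm too (x of each of cover, cover_right in the frame of case above 0.005 m and contact force between wedge and cover above 0.5 N), for 0.05 s.
At the end, for the whole second after the job is handed in: Both ends of the seam are more than 5 mm open and the two openings differ by less than 10 mm (0.05 rad); the wedge hangs at rest, upright within 10 degrees, within 25 mm of where it hung at the start (x of each of cover, cover_right in the frame of case above 0.005 m and angle between the y axis of case and the y axis of cover, either way round below 0.05 rad and distance of wedge_grip from where it was at the start of the episode below 0.025 m and angle between wedge_grip's own z axis and vertical below 0.17 rad and linear speed of wedge below 0.02 m/s); the robot touches nothing.
It fails at once if the gripper itself pries or strikes the blue half (more than 5 N) (contact force between the fingers and cover above 5 N).
It fails at once if an end is forced more than 24 mm open (x of any of cover, cover_right in the frame of case above 0.024 m).
It also fails if it takes over 58 s, if anything falls off the work surface, if the arm or the gripper's body presses on something with over 40 N, if the wrist force passes 120 N, or if a joint passes its speed limit or range.

## Working session

There is one attempt and no reset: what is moved stays moved. The work goes in short steps, each a Python script; the robot and the scene stay as the last script left them, time stands still between calls to the robot, and variables do not carry over. Pictures are saved under pics/ and viewed, and the job is handed in when it is done.

```bash
ls; mkdir -p pics; cat > h.py <<'E'
import numpy as np, cv2
from plant import r, readout, viewer, hand_in, nets
def save(n,img): cv2.imwrite('pics/'+n+'.png',img[:,:,::-1])
def proj(P,c):
    p=c['view']@np.r_[P,1]; x,y,z=p[0],-p[1],-p[2]
    return np.array([c['fx']*x/z+c['cx'],c['fy']*y/z+c['cy']])
def ray(px,c):
    d=np.array([(px[0]-c['cx'])/c['fx'],-(px[1]-c['cy'])/c['fy'],-1.])
    V=c['view'];R=V[:3,:3];o=-R.T@V[:3,3];d=R.T@d
    return o,d/np.linalg.norm(d)
def onz(px,c,z):
    o,d=ray(px,c);return o+d*(z-o[2])/d[2]
def tri(rays):
    A=0;b=0
    for o,d in rays:
        M=np.eye(3)-np.outer(d,d);A=A+M;b=b+M@o
    X=np.linalg.solve(A,b)
    return X,[np.linalg.norm((np.eye(3)-np.outer(d,d))@(X-o)) for o,d in rays]
E
python3 - <<'E'
from h import *
np.set_printoptions(precision=4,suppress=True)
s=readout.state();print(s,r.finger_overhang)
for n in ['scene','side','wrist']:
    c=viewer.camera_params(n);print(n,c)
    save(n+'0',viewer.get_image(n))
    for q in ['wedge_grip','case','cover','cover_right']:
        print(q,[(np.round(d['location'],1),round(d['conf'],2)) for d in nets.mark_of(n,q)][:3])
print(readout.state()['time_s'])
E
```

```text
pics
{'time_s': 0.0, 'joint_positions': array([-1.3898,  0.2593,  1.5361,  0.    ,  1.348 , -0.2028]), 'dq': array([-0.0003,  0.0014, -0.0006, -0.0002,  0.0013, -0.001 ]), 'tau': array([  0.0003, -43.7309, -28.4001,   0.0716,   0.0413,  -0.0001]), 'tool_pos': array([ 0.2059, -0.5095,  0.2348]), 'eef_rot': array([ 0.9233,  1.368 , -0.9211]), 'ft_force': array([ 0.7038, -0.5145,  0.713 ]), 'moment': array([0.0103, 0.0521, 0.015 ]), 'grip_width': 0.0929107379140281} 0.017
scene {'fx': 412.26712982448987, 'fy': 412.26712982448987, 'cx': 281.31974055189505, 'cy': 203.23626143859752, 'view': array([[-0.0755,  0.997 ,  0.0162,  0.0386],
       [-0.7881, -0.0696,  0.6116,  0.3613],
       [ 0.6109,  0.0335,  0.791 , -1.2145],
       [ 0.    ,  0.    ,  0.    ,  1.    ]])}
wedge_grip [(array([440.7, 252.9]), 0.7)]
case [(array([231.8, 246.9]), 0.6), (array([277.2, 239.3]), 0.34)]
cover [(array([280.3, 244. ]), 0.84)]
cover_right []
side {'fx': 435.9818137309684, 'fy': 435.9818137309684, 'cx': 282.1903353452395, 'cy': 204.2435915137002, 'view': array([[-0.9889, -0.1484, -0.0051,  0.5459],
       [ 0.1026, -0.7075,  0.6992, -0.1496],
       [-0.1074,  0.6909,  0.7149, -0.9013],
       [ 0.    ,  0.    ,  0.    ,  1.    ]])}
wedge_grip [(array([200.9, 336.2]), 0.65)]
case [(array([273.4, 208.1]), 0.61)]
cover [(array([274.4, 241.9]), 0.76)]
cover_right []
wrist {'fx': 298.3733157684931, 'fy': 298.3733157684931, 'cx': 279.097603422987, 'cy': 210.81095566585364, 'view': array([[ 0.3745, -0.9272, -0.0004, -0.5496],
       [ 0.8919,  0.3604, -0.273 ,  0.0325],
       [ 0.2533,  0.1019,  0.962 , -0.3918],
       [ 0.    ,  0.    ,  0.    ,  1.    ]])}
wedge_grip []
case []
cover []
cover_right []
0.75
```

View pics/scene0.png

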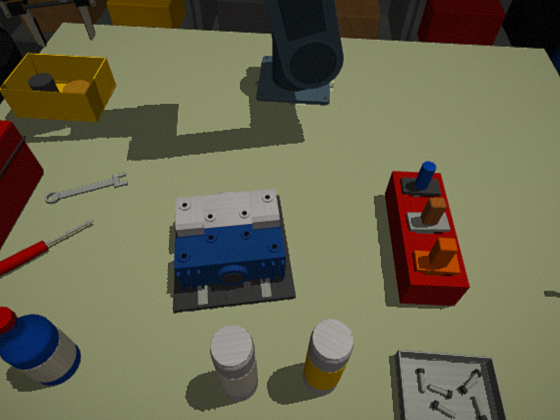

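View pics/side0.png

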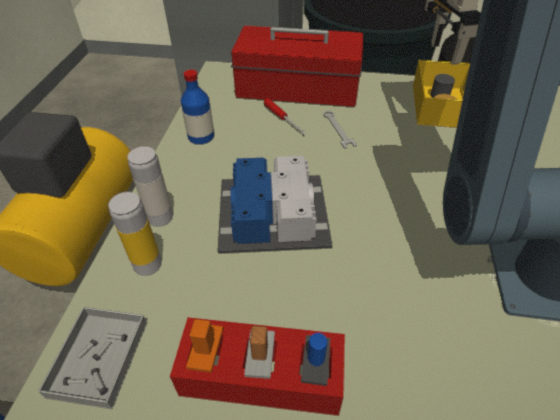

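```bash
cat >> h.py <<'E'
from scipy.spatial.transform import Rotation as Ro
def ori(yaw,flip=False):
    R=np.array([[0,-1,0],[0,0,1],[-1,0,0]],float)
    R=Ro.from_euler('z',yaw+(np.pi if flip else 0)).as_matrix()@R
    return Ro.from_matrix(R).as_rotvec()
E
python3 - <<'E'
from h import *
np.set_printoptions(precision=4,suppress=True)
cs=viewer.camera_params('scene');cd=viewer.camera_params('side');cw=viewer.camera_params('wrist')
for n,a,b in [('wedge',(440.7,252.9),(200.9,336.2)),('cover',(280.3,244),(274.4,241.9)),('case',(231.8,246.9),(273.4,208.1))]:
    print(n,tri([ray(a,cs),ray(b,cd)]))
s=readout.state();T=Ro.from_rotvec(s['eef_rot']).as_matrix()
o,d=ray((280,210),cw);print('cam in tool',T.T@(o-s['tool_pos']),T.T@d, T)
X=tri([ray((440.7,252.9),cs),ray((200.9,336.2),cd)])[0]
for f in (0,1):
  for z in (0.3,X[2]):
    q=r.solve_ik(np.r_[X[:2],z],ori(0,f));print(f,z,q)
E
```

```text
wedge (array([0.6361, 0.2891, 0.1177]), [np.float64(0.001434760314033275), np.float64(0.001434760314033417)])
cover (array([0.5711, 0.0007, 0.0103]), [np.float64(0.0027226940552626164), np.float64(0.002722694055262571)])
case (array([ 0.5891, -0.0977,  0.0135]), [np.float64(0.002267525189965925), np.float64(0.0022675251899660206)])
cam in tool [-0.15    0.0757 -0.0002] [ 0.9627 -0.2704  0.0028] [[-0.      0.9273  0.3744]
 [-0.      0.3744 -0.9273]
 [-1.     -0.      0.    ]]
0 0.3 [ 0.2673  0.5111  1.0076  0.      1.6229 -1.3035]
0 0.11765994351986155 [ 0.2673  0.6082  1.2869  0.      1.2465 -1.3035]
1 0.3 [0.2673 0.5111 1.0076 0.     1.6229 1.8381]
1 0.11765994351986155 [0.2673 0.6082 1.2869 0.     1.2465 1.8381]
```

```bash
python3 - <<'E'
from h import *
np.set_printoptions(precision=4,suppress=True)
import pickle
for n,p in [('wc1',(0.58,-0.09,0.28)),('ww1',(0.63,0.275,0.28))]:
    r.move_pose(p,ori(0))
    c=viewer.camera_params('wrist'); img=viewer.get_image('wrist');save(n,img)
    pickle.dump((c,img),open(n+'.pkl','wb'))
    for q in ['wedge_grip','case','cover','cover_right']:
        print(q,[(np.round(d['location'],1),round(d['conf'],2)) for d in nets.mark_of('wrist',q)][:3])
    s=readout.state();print(s['time_s'],s['tool_pos'])
E
```

```text
wedge_grip []
case [(array([274. , 189.3]), 0.91)]
cover [(array([347.8, 175.6]), 0.85)]
cover_right [(array([204.5, 203. ]), 0.68)]
3.0333 [ 0.5799 -0.0906  0.2799]
wedge_grip [(array([298.3, 200.3]), 0.81)]
case [(array([  8.1, 156.4]), 0.61)]
cover [(array([ 74.7, 138.6]), 0.87)]
cover_right []
4.6583 [0.6304 0.2737 0.2802]
```

View pics/wc1.png

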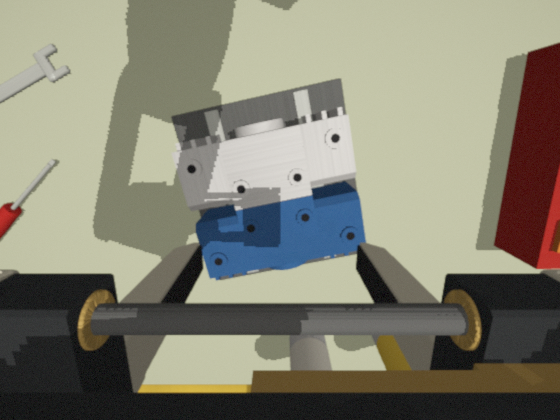

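View pics/ww1.png

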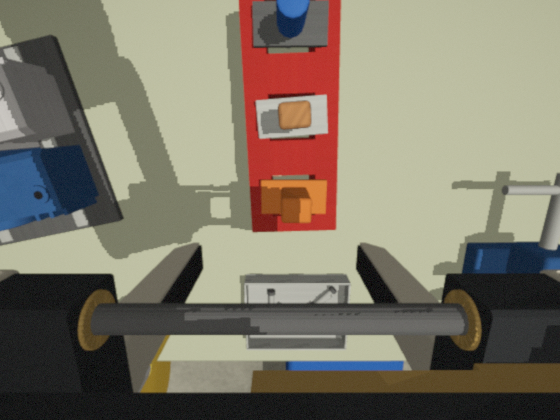

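```bash
python3 - <<'E'
from h import *
np.set_printoptions(precision=4,suppress=True)
import pickle
cs=viewer.camera_params('scene');cd=viewer.camera_params('side')
c1,i1=pickle.load(open('wc1.pkl','rb'));c2,i2=pickle.load(open('ww1.pkl','rb'))
print('wedge',tri([ray((440.7,252.9),cs),ray((200.9,336.2),cd),ray((298.3,200.3),c2)]))
print('cover',tri([ray((280.3,244),cs),ray((274.4,241.9),cd),ray((347.8,175.6),c1)]))
print('case',tri([ray((231.8,246.9),cs),ray((273.4,208.1),cd),ray((274,189.3),c1)]))
L,M,Rr=[onz(p,c1,0.012) for p in [(347.8,175.6),(274,189.3),(204.5,203)]];print(L,M,Rr)
print('yaw',np.arctan2(-(L-Rr)[0],(L-Rr)[1]),np.linalg.norm(L-Rr))
# orange guard/block
hsv=cv2.cvtColor(i2,cv2.COLOR_RGB2HSV)
m=((hsv[...,0]<6)|(hsv[...,0]>174))&(hsv[...,1]>200)&(hsv[...,2]>120)
ys,xs=np.nonzero(m);k=xs>200
cs_=[]
for row in range(10,230,6):
    x=np.nonzero(m[row,200:400])[0]+200
    if len(x): cs_.append((row,x.min(),x.max()))
print(cs_[::4])
for e in (1,2):
    P=np.array([onz((a[e],a[0]),c2,0.08) for a in cs_]); 
    f=cv2.fitLine(P[:,:2].astype(np.float32),cv2.DIST_HUBER,0,.01,.01).ravel();print(f,'yaw',np.arctan(f[1]/f[0]))
o=(hsv[...,0]>6)&(hsv[...,0]<20)&(hsv[...,1]>180);o[:, :240]=0;o[:,340:]=0;o[:170]=0;o[230:]=0
ys,xs=np.nonzero(o);print(xs.min(),xs.max(),ys.min(),ys.max())
crop=cv2.resize(i2[150:250,230:360],None,fx=5,fy=5,interpolation=cv2.INTER_NEAREST);save('cropw',crop)
crop=cv2.resize(i1[70:290,160:380],None,fx=2.6,fy=2.6,interpolation=cv2.INTER_CUBIC);save('cropc',crop)
E
```

```text
wedge (array([0.6341, 0.2912, 0.1167]), [np.float64(0.0025052688478792865), np.float64(0.0032113292579973984), np.float64(0.004160879685137183)])
cover (array([0.5712, 0.0032, 0.0129]), [np.float64(0.0034813578974923153), np.float64(0.0032786714157302366), np.float64(0.0028071361173315594)])
case (array([ 0.5894, -0.0977,  0.0138]), [np.float64(0.002199594145235535), np.float64(0.0023791238657748636), np.float64(0.0005550368321686962)])
[0.5708 0.0062 0.012 ] [ 0.5903 -0.0979  0.012 ] [ 0.6103 -0.1984  0.012 ]
yaw 0.19072868293173717 0.20840319351219735
[(76, np.int64(284), np.int64(284)), (214, np.int64(256), np.int64(271))]
[ 0.9801 -0.1985  0.5675  0.2554] yaw -0.1998311
[ 0.9904 -0.1381  0.5675  0.2743] yaw -0.1385214
260 326 179 222
```

View pics/cropw.png

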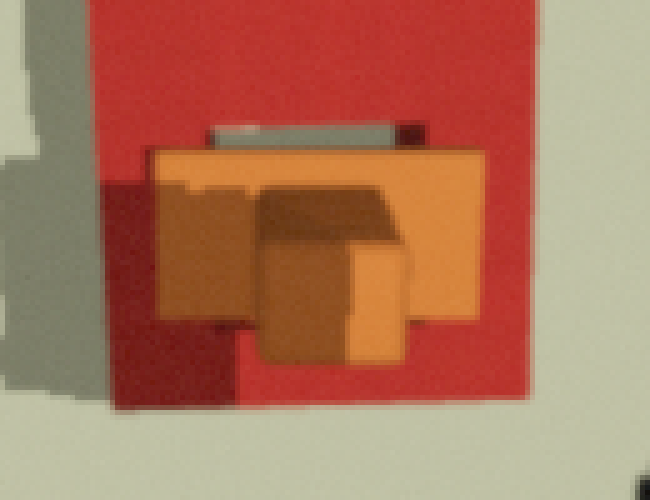

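View pics/cropc.png

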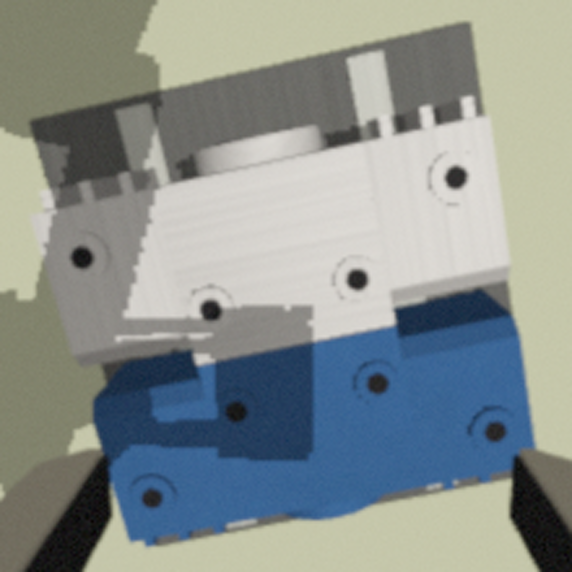

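```bash
python3 - <<'E'
from h import *
np.set_printoptions(precision=4,suppress=True)
import pickle
c1,i1=pickle.load(open('wc1.pkl','rb'));c2,i2=pickle.load(open('ww1.pkl','rb'))
f=lambda P,z,c:np.array([onz(p,c,z)[:2] for p in P])
cr=lambda P:[(230+a/5,150+b/5) for a,b in P]
G=f(cr([(150,150),(485,150),(480,320),(157,320)]),.088,c2);print('guard',G,G.mean(0),np.linalg.norm(G-np.roll(G,-1,0),axis=1))
H=f(cr([(260,241),(405,241),(405,362),(262,362)]),.148,c2);print('handle',H,H.mean(0),np.linalg.norm(H-np.roll(H,-1,0),axis=1))
B=f(cr([(90,0),(113,408),(528,398),(540,0)]),.08,c2);print('block',B)
k=lambda P:[(160+a/2.6,70+b/2.6) for a,b in P]
C=f(k([(393,293),(508,268),(400,345),(518,320)]),.088,c1);print('slot edges',C)
yaw=.19;ey=np.array([-np.sin(yaw),np.cos(yaw)]);ex=np.array([np.cos(yaw),np.sin(yaw)])
C0=np.array([.5894,-.0977])
print('in case frame',(C-C0)@np.c_[ex,ey])
# case top corners: metal/blue outer
D=f(k([(35,215),(488,117),(80,362),(508,268),(147,545),(533,470),(102,400),(518,320)]),.088,c1);print((D-C0)@np.c_[ex,ey])
E
```

```text
guard [[0.6143 0.2516]
 [0.6144 0.3292]
 [0.6554 0.3297]
 [0.6553 0.2525]] [0.6349 0.2908] [0.0776 0.041  0.0772 0.0411]
handle [[0.6216 0.2766]
 [0.6217 0.3047]
 [0.6464 0.3054]
 [0.6463 0.277 ]] [0.634  0.2909] [0.0282 0.0247 0.0284 0.0247]
block [[0.5807 0.2379]
 [0.6805 0.2407]
 [0.678  0.3438]
 [0.5809 0.3417]]
slot edges [[ 0.5668 -0.0534]
 [ 0.5557 -0.0029]
 [ 0.5908 -0.0496]
 [ 0.5792  0.0032]]
in case frame [[-0.0138  0.0478]
 [-0.0152  0.0995]
 [ 0.0104  0.047 ]
 [ 0.0091  0.101 ]]
[[-0.0772 -0.0993]
 [-0.08    0.099 ]
 [-0.0095 -0.0979]
 [-0.0152  0.0995]
 [ 0.0867 -0.0908]
 [ 0.0831  0.0994]
 [ 0.0101 -0.0929]
 [ 0.0091  0.101 ]]
```

```bash
python3 - <<'E'
from h import *
np.set_printoptions(precision=4,suppress=True)
def st(): s=readout.state();print(round(s['time_s'],2),s['tool_pos'],s['ft_force'],s['grip_width'])
p=np.array([.6343,.291])
r.command_gripper(.07)
r.move_straight(np.r_[p,.2],ori(0),.2)
r.move_straight(np.r_[p,.117],ori(0),.12)
st()
r.command_gripper(.0,50);st()
r.move_straight(np.r_[p,.135],None,.06);st()
r.move_straight(np.r_[p,.24],None,.15);st()
save('side1',viewer.get_image('side'));save('scene1',viewer.get_image('scene'))
for n in('side','scene'):print(nets.mark_of(n,'wedge_grip')[:1])
E
```

```text
6.67 [0.635  0.2911 0.1182] [ 0.3032 -0.05    0.3049] 0.06985260092446248
7.38 [0.6343 0.2909 0.1171] [ 0.0938 -0.4748  0.8424] 0.02985300452537334
7.83 [0.6346 0.2911 0.1357] [ 0.4144 -0.8828 -2.8639] 0.02978296767209125
8.68 [0.6337 0.2908 0.2387] [ 0.3913 -0.636  -2.5053] 0.029523618902237266
[{'location': [189.9, 294.6], 'conf': 0.95}]
[{'location': [466.3, 212.8], 'conf': 0.69}]
```

View pics/side1.png

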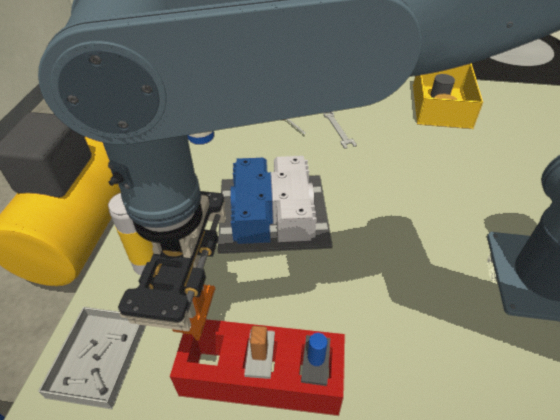

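View pics/scene1.png

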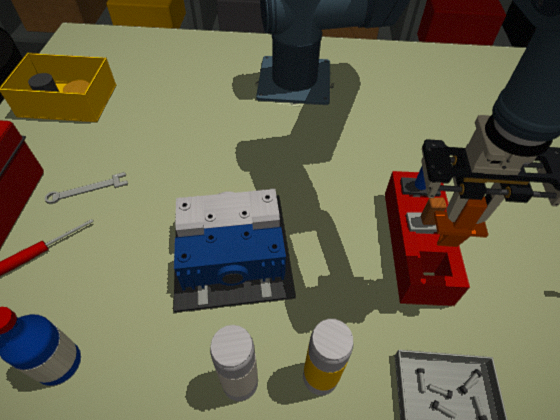

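```bash
cat >> h.py <<'E'
YAW=.2
EY=np.array([-np.sin(YAW),np.cos(YAW)]);EX=np.array([np.cos(YAW),np.sin(YAW)])
def st():
    s=readout.state();print(round(s['time_s'],2),s['tool_pos'],s['ft_force'],round(s['grip_width'],4));return s
E
python3 - <<'E'
from h import *
np.set_printoptions(precision=4,suppress=True)
C0=np.array([.5894,-.0977])+.001*EX
p=C0+.075*EY;print(p)
r.move_straight(np.r_[p,.24],ori(YAW),.25);st()
r.move_straight(np.r_[p,.19],None,.15)
for z in (.17,.155,.145,.137,.132,.129):
    r.move_straight(np.r_[p,z],None,.05);s=st()
    if s['ft_force'][2]>35: break
save('side2',viewer.get_image('side'));save('scene2',viewer.get_image('scene'));save('wrist2',viewer.get_image('wrist'))
E
```

```text
[ 0.5755 -0.024 ]
10.32 [ 0.5755 -0.0232  0.24  ] [ 0.6899 -0.0569 -1.0009] 0.0298
11.35 [ 0.5754 -0.0241  0.1698] [-0.3916  0.6698 -1.5188] 0.03
11.8 [ 0.5753 -0.0239  0.1546] [ 0.5628  0.4036 -1.1389] 0.0296
12.15 [ 0.5768 -0.0243  0.1459] [1.5745 0.2325 2.6762] 0.0296
12.46 [ 0.577  -0.0245  0.1384] [0.8984 0.1379 5.9259] 0.0296
12.71 [ 0.5771 -0.0246  0.1336] [ 2.0664 -0.544   6.6537] 0.0298
12.96 [ 0.5772 -0.0245  0.1308] [ 1.4578 -1.0271  8.1856] 0.0299
```

View pics/side2.png

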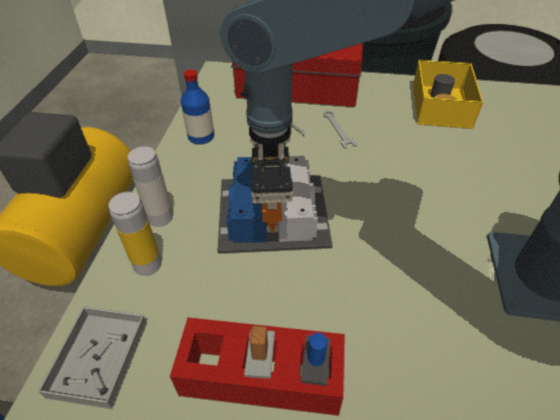

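View pics/scene2.png

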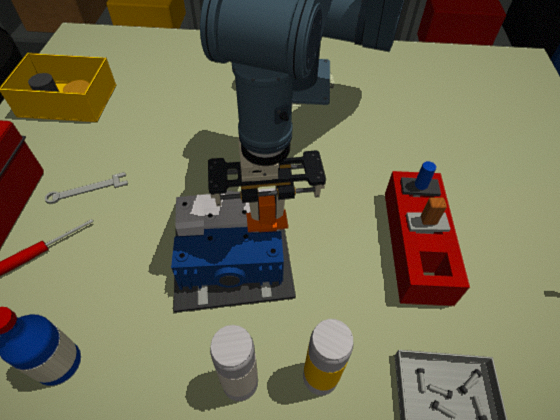

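View pics/wrist2.png

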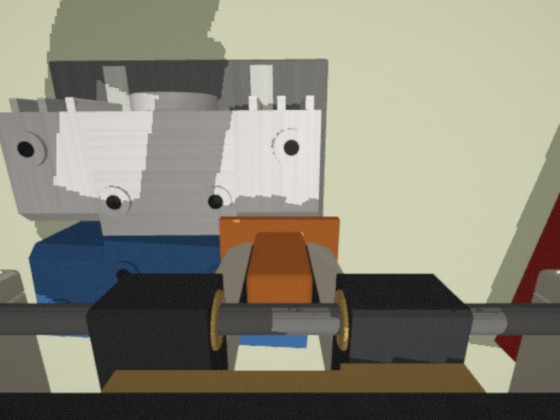

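```bash
python3 - <<'E'
from h import *
np.set_printoptions(precision=4,suppress=True)
p=np.array([.5771,-.0243])
for z in (.127,.1255,.1245):
    r.move_straight(np.r_[p,z],None,.03);r.pause(.1);s=st()
    if s['ft_force'][2]>16: break
img=viewer.get_image('side');save('s3',cv2.resize(img[130:270,200:350],None,fx=4,fy=4,interpolation=cv2.INTER_CUBIC))
E
```

```text
13.46 [ 0.5784 -0.0246  0.1284] [ 0.4804 -0.0172  6.3065] 0.0299
13.81 [ 0.5787 -0.0246  0.1272] [0.2538 0.1079 7.419 ] 0.0299
14.16 [ 0.5788 -0.0246  0.1263] [0.3321 0.251  8.1785] 0.0296
```

View pics/s3.png

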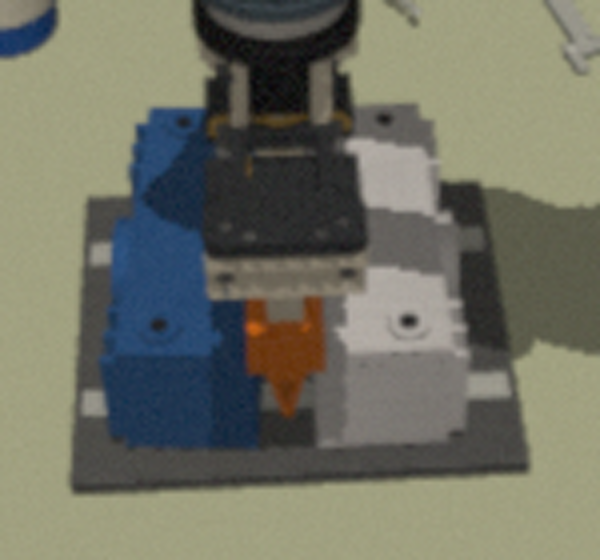

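```bash
python3 - <<'E'
from h import *
import pickle
np.set_printoptions(precision=4,suppress=True)
s=readout.state();p=s['tool_pos'][:2]
r.move_straight(np.r_[p,.165],None,.06);st()
r.move_straight(np.r_[p,.235],None,.15);st()
r.move_straight(np.r_[p-.06*EY-.0*EX,.28],None,.25)
out={}
for n in('side','scene','wrist'):
    c=viewer.camera_params(n);img=viewer.get_image(n);out[n]=(c,img)
    for q in ['case','cover','cover_right']:
        for d in nets.mark_of(n,q)[:1]: print(n,q,np.round(d['location'],1),round(d['conf'],2),onz(d['location'],c,.0135))
pickle.dump(out,open('o4.pkl','wb'))
save('w4',out['wrist'][1]);save('s4',cv2.resize(out['side'][1][130:270,200:350],None,fx=4,fy=4,interpolation=cv2.INTER_CUBIC))
st()
E
```

```text
15.03 [ 0.5786 -0.0245  0.1648] [-0.5565 -0.5576 -1.7305] 0.0297
15.65 [ 0.5784 -0.0244  0.2341] [-0.7927  0.2778 -1.4831] 0.0295
side case [274.1 208.7] 0.94 [ 0.5859 -0.0984  0.0135]
side cover [267.7 239.4] 0.57 [ 0.5848 -0.0043  0.0135]
scene case [232.9 243. ] 0.98 [ 0.5816 -0.0952  0.0135]
scene cover [277.5 246.4] 0.93 [ 0.5819 -0.0027  0.0135]
wrist case [198.  178.9] 0.73 [ 0.6085 -0.195   0.0135]
wrist cover [339.3 187.5] 0.68 [0.5808 0.0029 0.0135]
wrist cover_right [200.3 177. ] 0.78 [ 0.6052 -0.1921  0.0135]
16.7 [ 0.5908 -0.0831  0.28  ] [-0.4777  0.0272 -2.0238] 0.0298
```

View pics/w4.png

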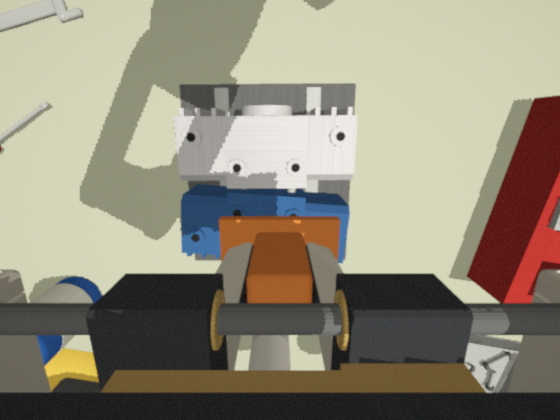

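View pics/s4.png

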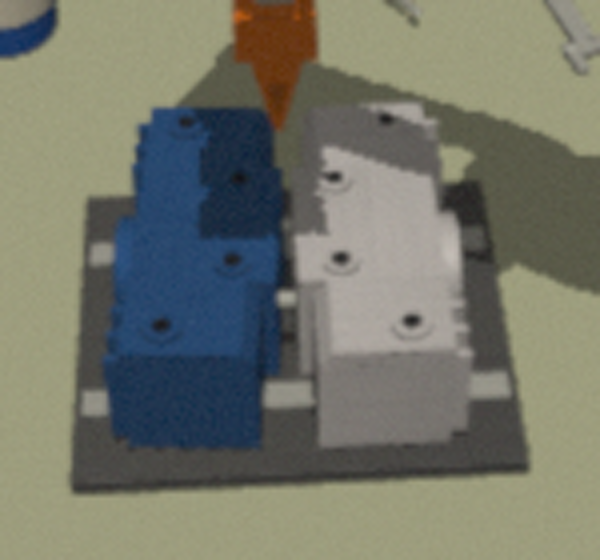

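```bash
python3 - <<'E'
from h import *
import pickle
np.set_printoptions(precision=4,suppress=True)
o=pickle.load(open('o4.pkl','rb'));c,i=o['wrist']
C0=np.array([.5894,-.0977])
for p in [(177,115),(357,115),(182,176),(355,176),(185,186),(229,190)]:
    P=onz(p,c,.0888)[:2];print(p,P,(P-C0)@np.c_[EX,EY])
save('w4c',cv2.resize(i[75:265,160:370],None,fx=3.6,fy=3.1,interpolation=cv2.INTER_CUBIC))
E
```

```text
(177, 115) [ 0.5266 -0.2087] [-0.0836 -0.0963]
(357, 115) [ 0.4875 -0.0167] [-0.0838  0.0996]
(182, 176) [ 0.5921 -0.1958] [-0.0168 -0.0967]
(355, 176) [ 0.5525 -0.001 ] [-0.017   0.1021]
(185, 186) [ 0.6031 -0.1911] [-0.0052 -0.0942]
(229, 190) [ 0.5976 -0.1404] [-0.0005 -0.0434]
```

View pics/w4c.png

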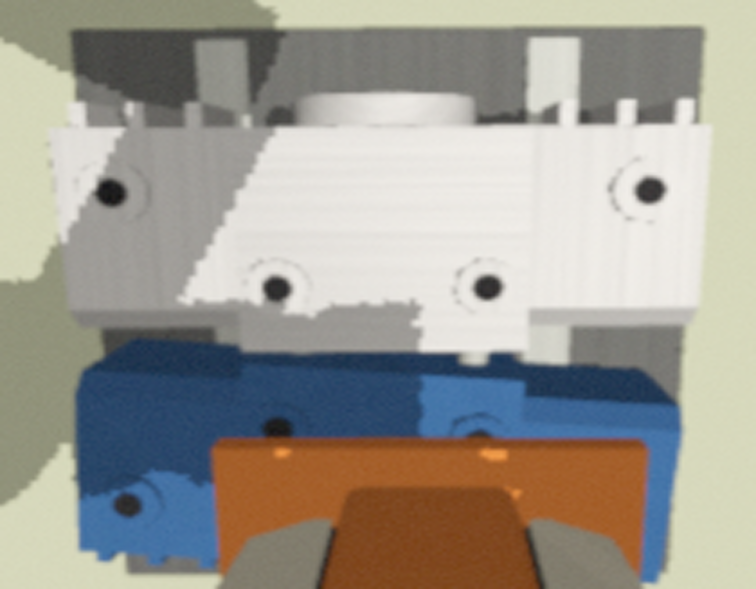

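```bash
python3 - <<'E'
from h import *
np.set_printoptions(precision=4,suppress=True)
p=np.array([.5894,-.0977])-.0025*EX-.074*EY;print(p)
r.move_straight(np.r_[p,.24],ori(YAW),.2)
r.move_straight(np.r_[p,.185],None,.15);st()
for z in (.165,.15,.142,.135,.13):
    r.move_straight(np.r_[p,z],None,.05);s=st()
    if s['ft_force'][2]>25: break
save('wr5',viewer.get_image('wrist'));save('side5',viewer.get_image('side'))
E
```

```text
[ 0.6017 -0.1707]
17.85 [ 0.6021 -0.17    0.1859] [ 0.0882 -0.6826 -1.1023] 0.0299
18.4 [ 0.6015 -0.1708  0.1647] [-0.7836  0.0366 -1.1893] 0.03
18.85 [ 0.6016 -0.1708  0.1494] [ 2.0689 -0.2141 -3.8937] 0.0298
19.16 [ 0.6024 -0.1711  0.1428] [ 1.309  -1.2461  1.7509] 0.0297
19.45 [ 0.6026 -0.1713  0.1362] [ 0.9244 -0.7097  5.8723] 0.0297
19.7 [ 0.6026 -0.1714  0.1313] [ 0.9831 -1.2507  5.6747] 0.0299
```

View pics/wr5.png

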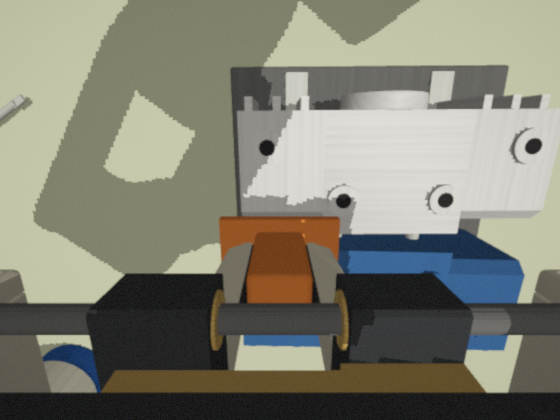

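```bash
python3 - <<'E'
from h import *
import pickle
np.set_printoptions(precision=4,suppress=True)
p=np.array([.6027,-.1713])
for z in (.127,.1255,.1245):
    r.move_straight(np.r_[p,z],None,.03);r.pause(.1);s=st()
    if s['ft_force'][2]>16: break
p=readout.state()['tool_pos'][:2]
r.move_straight(np.r_[p,.165],None,.06);st()
r.move_straight(np.r_[p,.24],None,.15)
r.move_straight(np.r_[p+.06*EY-.05*EX,.29],None,.25)
out={}
for n in('side','scene','wrist'):
    c=viewer.camera_params(n);img=viewer.get_image(n);out[n]=(c,img)
    for q in ['case','cover','cover_right']:
        for d in nets.mark_of(n,q)[:1]: print(n,q,np.round(d['location'],1),round(d['conf'],2),onz(d['location'],c,.0135))
pickle.dump(out,open('o6.pkl','wb'))
save('w6',cv2.resize(out['wrist'][1][75:300,130:400],None,fx=2.8,fy=2.6,interpolation=cv2.INTER_CUBIC));save('s6',cv2.resize(out['side'][1][130:270,200:350],None,fx=4,fy=4,interpolation=cv2.INTER_CUBIC))
st()
E
```

```text
20.16 [ 0.6035 -0.1716  0.1281] [ 0.8706 -0.9612  5.3987] 0.0295
20.51 [ 0.6037 -0.1717  0.1269] [1.1828 0.2769 5.7875] 0.0301
20.86 [ 0.6038 -0.1716  0.1261] [1.0653 0.7922 7.847 ] 0.0295
21.68 [ 0.6035 -0.1715  0.1647] [-0.1154  0.1311 -2.0235] 0.03
side case [276.1 205.9] 0.7 [ 0.5827 -0.1081  0.0135]
side cover [271.  241.9] 0.62 [0.5764 0.0017 0.0135]
scene case [233.4 241.4] 0.76 [ 0.5776 -0.0948  0.0135]
scene cover [277.1 246. ] 0.68 [ 0.581  -0.0036  0.0135]
wrist case [292.  210.7] 0.88 [ 0.5825 -0.0951  0.0135]
wrist cover [355.5 217.7] 0.92 [0.5744 0.0001 0.0135]
23.46 [ 0.5429 -0.1229  0.2899] [ 0.6161  0.2672 -1.0421] 0.0298
```

View pics/w6.png

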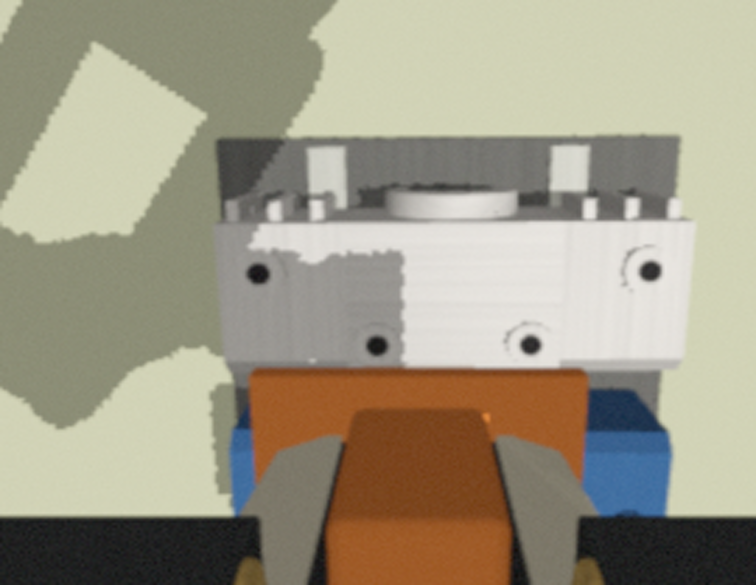

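View pics/s6.png

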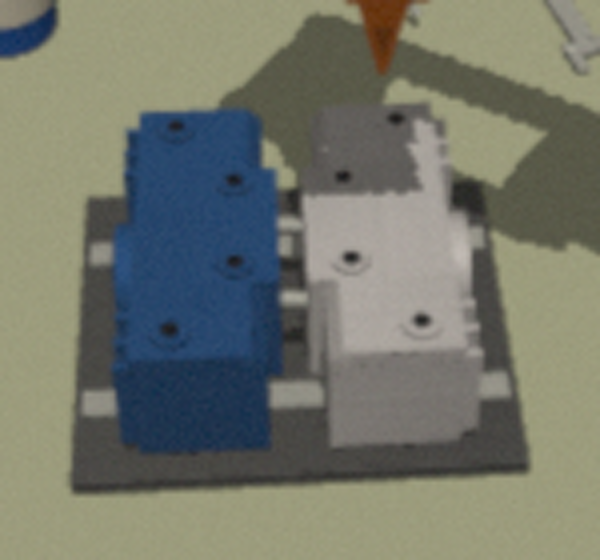

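```bash
python3 - <<'E'
from h import *
np.set_printoptions(precision=4,suppress=True)
p=np.array([.6343,.2909])
r.move_straight(np.r_[p,.26],ori(0),.25);r.pause(.2);st()
r.move_straight(np.r_[p,.2],None,.12);st()
r.move_straight(np.r_[p,.135],None,.1);st()
for z in (.125,.12,.118,.117,.116):
    r.move_straight(np.r_[p,z],None,.04);s=st()
    if s['ft_force'][2]>6: break
save('scene7',viewer.get_image('scene'))
E
```

```text
25.51 [0.6344 0.2901 0.2603] [-0.0739 -0.5918 -1.4331] 0.0302
26.16 [0.6347 0.291  0.2006] [-0.201   0.0392 -1.3644] 0.03
26.96 [0.6348 0.2911 0.1358] [ 0.3784 -0.0512 -1.9592] 0.0294
27.36 [0.6341 0.2908 0.1247] [ 0.9924 -0.0539 -2.5117] 0.0298
27.63 [0.6341 0.2909 0.1196] [ 0.4435  0.7254 -0.7194] 0.0301
27.88 [0.6342 0.2909 0.1179] [ 0.5954  0.0685 -1.4535] 0.0298
28.13 [0.6344 0.2909 0.1171] [-0.4729  0.0632 -1.558 ] 0.0297
28.38 [0.6344 0.2909 0.117 ] [-1.1546 -0.2964  5.582 ] 0.0299
```

View pics/scene7.png

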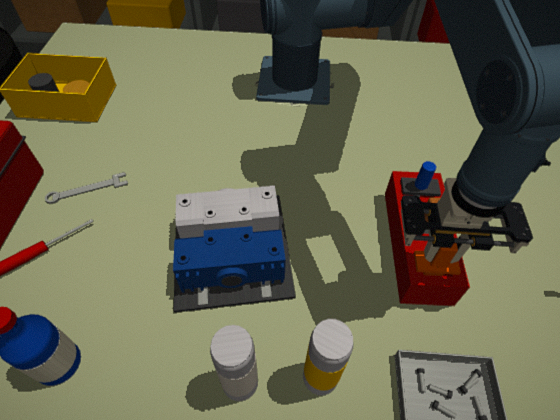

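Guard is seated (contact force 5.6 N at the original height). Release, retreat, check.

```bash
python3 - <<'E'
from h import *
np.set_printoptions(precision=4,suppress=True)
p=np.array([.6344,.2909])
r.command_gripper(.07);st()
r.move_straight(np.r_[p,.2],None,.12)
r.move_straight(np.r_[.6,.2,.3],None,.25)
r.move_pose((.57,-.09,.3),ori(YAW))
r.pause(.3)
rays=[]
for n in('side','scene','wrist'):
    c=viewer.camera_params(n);img=viewer.get_image(n);save('f_'+n,img)
    for q in ['wedge_grip','case','cover','cover_right']:
        for d in nets.mark_of(n,q)[:1]:
            print(n,q,np.round(d['location'],1),round(d['conf'],2),onz(d['location'],c,.0135))
            if q=='wedge_grip': rays.append(ray(d['location'],c))
if len(rays)>1: print(tri(rays))
st()
E
```

```text
29.26 [0.6343 0.2909 0.116 ] [-0.0599 -0.3236  0.4232] 0.07
side wedge_grip [205.8 337.1] 0.62 [0.657  0.2401 0.0135]
side case [278.1 207.6] 0.67 [ 0.5772 -0.1033  0.0135]
side cover [269.8 242.8] 0.61 [0.5786 0.0046 0.0135]
scene wedge_grip [441.7 252.6] 0.81 [0.5679 0.3341 0.0135]
scene case [231.2 241.9] 0.91 [ 0.5792 -0.0991  0.0135]
scene cover [278.2 243.9] 0.75 [ 0.5757 -0.0018  0.0135]
wrist case [272.4 187.7] 0.69 [ 0.5837 -0.0971  0.0135]
wrist cover [340.3 194.6] 0.6 [0.5739 0.0046 0.0135]
wrist cover_right [205.3 196.3] 0.96 [ 0.6166 -0.1932  0.0135]
(array([0.6309, 0.2903, 0.1145]), [np.float64(0.0016344151339711531), np.float64(0.0016344151339713893)])
32.99 [ 0.57 -0.09  0.3 ] [-0.4967  0.221  -0.0481] 0.0698
```

View pics/f_wrist.png

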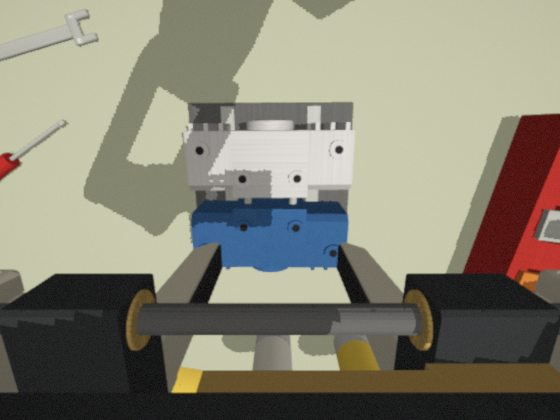

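View pics/f_scene.png

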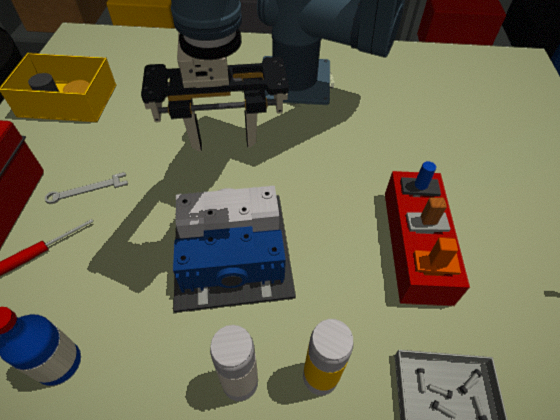

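View pics/f_side.png

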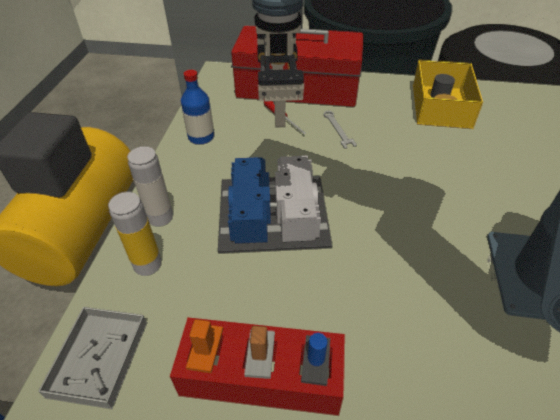

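```bash
python3 -c "
from h import *
hand_in();print(readout.state()['time_s'])"
```

```text
the job is handed in; nothing more can be done
the job is handed in; nothing more can be done
```

I pried both ends of the gear case open with the wedge, hung the wedge back in its place in the red block, let go, and handed the job in at about 33 s of the 58 s. No verdict is reported.

- **Prying:** I pressed the wedge into the left slot, then the right. I stopped each time with the guard, by calculation, about 1 mm off the case, with about 8 N of upward push on the wrist. The gripper was at handle height, above the case.
- **Opening:** In the side picture the left end stands off about 13–15 mm (limit 24 mm). The blue edge runs parallel to the bare-metal edge in the last wrist picture. The middle of the seam measures about 13 mm. I did not measure the right end on its own.
- **Wedge:** It seated at its original height, with a 5.6 N contact just before release. It looks upright in both fixed cameras. The position worked out from those two cameras is about 5 mm from where I gripped it, within the 25 mm limit.
- **Robot:** The gripper is open at 0.3 m, clear of everything.

**Disagreement:** The network marks for the cover and case scattered by up to 10 mm between cameras, so I judged the opening from the edges in the pictures. By the marks from the last wrist picture alone, the two ends would differ by a few mm, which is also within the limit.

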